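Sweep the stray shogi pieces off the flap into their case

TASK

Sweep the three stray shogi pieces across the cabinet's open flap and over its front edge, so that they drop into the boxwood piece case standing below. Push them with the fingertips only, do not pick them up, and leave the case and all the other things where they are.

Things in the scene. Friction and masses are not known exactly. Their poses are not given: they have to be found in the camera images.
- flap_edge (a point): Middle of the free front edge of the cabinet's open flap, on its top face, 70 mm above the mat. x runs along the edge, y from the edge over the flap to the cabinet, z up. The level, rimless, fixed flap spans x -240 to 240, y 0 to 280, is 14 thick, and is open below.
- cabinet: Low dark-elm cabinet, fixed, its drop-down front flap open as a shelf. Origin: on the mat straight under point flap_edge, same axes. The cabinet body stands from y 280 mm on, 520 wide, 380 tall. At each end of the flap (x about -234 and 234) a thin brass stay rises from y 190 to the cabinet.
- case: Open yellow boxwood piece case, 134 (its x) by 104 (its y) by 50 mm high, walls 5, 0.45 kg, loose on the mat. Its long rear side is tucked 5 to 20 under the flap's front edge, rim 6 below the flap's underside, so what goes over the edge there drops in. A flat layer of pieces fills it to 16 above the mat. Origin: centre of underside, z up.
- piece_large: Loose blank five-sided boxwood shogi piece, 32 long, 29 wide at the base, 9.5 thick at the base and 6 at the point (mm), 10 to 20 g, lying flat on the flap. Origin: centre of its underside; x along its length towards the point, z up.
- piece_middle: Loose blank five-sided boxwood shogi piece, 30 long, 27 wide, 8.5 thick (5 at the point) (mm), 10 to 20 g, lying flat on the flap. Origin: centre of its underside; x along its length towards the point, z up.
- piece_small: Loose blank five-sided boxwood shogi piece, 28 long, 24 wide, 8 thick (5 at the point) (mm), 10 to 20 g, lying flat on the flap. Origin: centre of its underside; x along its length towards the point, z up.
- weight: Small brass scale weight with a knob, 26 across, 34 high, 0.1 kg, standing on the flap behind the pieces. Origin: centre of its underside. Sizes in mm.
- jar: Lidded celadon jar (lid part of it), 64 across, 61 high, 0.16 kg, standing near one end of the flap. Origin: centre of its underside. Sizes in mm.
- comb: Tortoiseshell-finish comb, 100 (its y) by 34 (its x) by 5 thick, lying near the other end of the flap. Origin: centre of its underside. Sizes in mm.
- case_lid: The case's boxwood lid, 142 by 112 by 16, lying loose on the mat. Origin: centre of its underside. Sizes in mm.
- cup: Grey-blue tea cup, 70 across, 75 high, standing on the mat. Origin: centre of its underside. Sizes in mm.

How it is judged:
At the end, for the whole second after the job is handed in: All three pieces lie at rest inside the case (within its walls and below its rim); the case has moved less than 20 mm and stands level; weight, jar, comb, case lid and cup are each within 15 mm of where they began (x of piece_large in the frame of case between -0.064 and 0.064 m and y of piece_large in the frame of case between -0.049 and 0.049 m and z of piece_large in the frame of case between 0.005 and 0.048 m and linear speed of each of piece_large, piece_middle, piece_small below 0.02 m/s and x of piece_middle in the frame of case between -0.064 and 0.064 m and y of piece_middle in the frame of case between -0.049 and 0.049 m and z of piece_middle in the frame of case between 0.005 and 0.048 m and x of piece_small in the frame of case between -0.064 and 0.064 m and y of piece_small in the frame of case between -0.049 and 0.049 m and z of piece_small in the frame of case between 0.005 and 0.048 m and distance of case from where it was at the start of the episode below 0.02 m and angle between case's own z axis and vertical below 0.1 rad and distance of each of weight, jar, comb, case_lid, cup from where it was at the start of the episode below 0.015 m); the robot touches nothing.
It fails at once if the large piece is lifted: clear of the flap and borne by the fingers more than 14 mm above it, or raised more than 30 mm above the flap (height (world z) of piece_large above 0.1 m or (height (world z) of piece_large above 0.084 m and contact force between piece_large and the fingers above 0.2 N and contact force between piece_large and cabinet below 0.02 N)).
It fails at once if the middle piece is lifted: clear of the flap and borne by the fingers more than 14 mm above it, or raised more than 30 mm above the flap (height (world z) of piece_middle above 0.1 m or (height (world z) of piece_middle above 0.084 m and contact force between piece_middle and the fingers above 0.2 N and contact force between piece_middle and cabinet below 0.02 N)).
It fails at once if the small piece is lifted: clear of the flap and borne by the fingers more than 14 mm above it, or raised more than 30 mm above the flap (height (world z) of piece_small above 0.1 m or (height (world z) of piece_small above 0.084 m and contact force between piece_small and the fingers above 0.2 N and contact force between piece_small and cabinet below 0.02 N)).
It fails at once if the case is shoved more than 20 mm or tipped (distance of case from where it was at the start of the episode above 0.02 m or angle between case's own z axis and vertical above 0.25 rad).
It fails at once if another thing on the flap or mat is moved more than 15 mm or knocked over (distance of any of weight, jar, comb, case_lid, cup from where it was at the start of the episode above 0.015 m or angle between any of weight, jar, comb, case_lid, cup's own z axis and vertical above 0.5 rad).
It also fails if it takes over 72 s, if anything falls off the work surface, if the arm or the gripper's body presses on something with over 40 N, if the wrist force passes 120 N, or if a joint passes its speed limit or range.

ROBOT

A 6-joint arm with a two-finger parallel gripper is mounted at the origin on the work surface. World frame = base frame: x ahead of the robot, y to its left, z up, the work surface at z = 0. Lengths are in m, angles in rad, forces in N, time in s.
With the tool pointing down it reaches from about 0.225 to 0.875 m from the base axis. Payload 3.4 kg.
Tool frame: the origin (TCP) lies midway between the tips of the shut fingers; the grasp point (between the pads) lies 19 mm behind it; z points along the fingers, y is the direction in which the jaws open and shut (so a half turn about z gives the same grasp; the last joint's range is limited). The gripper opens to 85 mm and grips with 20 to 120 N. Pads are 22 mm wide; open, the fingers measure 114 mm over their backs; the gripper's body (76 mm by 85 mm) begins 54 mm behind the grasp point. The pads swing forward as they close: fully open they stand 13 mm farther back than shut.
Start: joints at [-1.454, 0.276, 1.505, -0, 1.361, -0.121], TCP at [0.135, -0.559, 0.231] pointing down, gripper open.
Joint ranges: [-2.89, 2.89], [-0.75, 2.08], [0.22, 2.7], [-1.18, 4.32], [0.11, 2.71], [-2.7, 2.7]. Speed limits (rad/s): [2.57, 2.57, 3.14, 3.14, 3.14, 3.14].

INTERFACE

Orientations are given as a rotation vector (axis times angle).
In Python, from plant import manip gives the robot as it stands. The module is installed in compiled form; this text tells all that it offers.
- The arm moves only by the tool move_arm, never from a script. Its argument "moves" is a list of rows, each a list of 4 numbers: the shift along the tool's x, y, z in mm, then the turn about the tool's z in rad. In form: [[tx, ty, tz, spin], ...]. A call has 1 to 12 rows; each row is the pose to reach, as a shift and turn from the pose commanded when the call began, along the tool's axes at that moment; what a row does not reach only later rows make up. A row lasts 1/12 s, in which the tool goes at most 41.7 mm and 7.16 degrees, less where a joint would pass 70% of its speed; a pose out of reach is approached as far as the arm can. A call with a gripper value outside its range is refused whole. "claw" is the closure, from 0 (fully open) to 1 (shut), set as the call begins (left out, the last holds). The fingers move at their own pace and stop on an object; "newtons" is the grip in N (left out, the last holds). Time passes only in rows, so rows that repeat a pose let the fingers close. It gives the time, the measured TCP pose, the force and the opening at its end, in the units of the state.
- manip.read_state(): the state, without advancing time (a new reading comes with each control period).
- manip.get_image(name): name is "scene" or "top" or "wrist"; returns a dict with "pixels" (384x512x3 uint8, red, green, blue), "fovy" (degrees; the focal length in pixels is half the picture's height over the tangent of half this angle, whatever the lens; pixels are square), "cx", "cy" (the principal point, pixels), "distortion" ([k1, k2, p1, p2, k3] as OpenCV has them; the pictures are not rectified), "R" (3x3) and "t" (3): a world point X has camera coordinates R X + t. Camera axes: x right, y down, z forward; pixel columns grow to the right and rows downward; lengths in m; the calibration is good to about 2 mm. A picture is of the moment at which its call begins. There is no depth.
- manip.sign_off(): hands the job in, once; it reports no verdict.
The state is a dict: "t": time; "qpos": joint angles; "joint_velocities": joint speeds; "joint_efforts": joint torques, N m; "eef_pos": TCP position; "tcp_rot": TCP orientation; "wrist_force": force on the tool from outside, world axes, zero at the start; "moment": the same for the moment, N m; "opening": finger opening in m.
Only numpy, scipy, OpenCV 4.12 (cv2) and the standard library are available. Lean on these libraries where they do the work, as an engineer would, in place of code of your own. Each camera call takes 0.05 s, during which the arm holds its last target.

## Working session

There is one attempt and no reset: what is moved stays moved. The work goes in short steps, Python scripts to look and compute and a tool call to move; the robot and the scene stay as the last step left them, time stands still between calls to the robot, and variables do not carry over. Pictures are saved under pics/ and viewed, and the job is handed in when it is done.

Besides the shell and the picture viewer there is one more tool, called after "Call:" as a command line: name --pt "numbers of a row" for each row, then --argument value for the rest. move_arm: Moves the arm, as the interface text tells. Its arguments: {"type":"object","properties":{"moves":{"type":"array","items":{"type":"array","items":{"type":"number"}}},"claw":{"type":"number"},"newtons":{"type":"number"}},"required":["moves"]}

```bash
mkdir -p pics
cat > h.py <<'E'
import numpy as np, cv2
from plant import manip
def grab(n,tag):
    d=manip.get_image(n); cv2.imwrite(f'pics/{tag}.png',cv2.cvtColor(d['pixels'],cv2.COLOR_RGB2BGR))
    np.save(f'pics/{tag}.npy',d,allow_pickle=True); return d
def load(tag): return np.load(f'pics/{tag}.npy',allow_pickle=True).item()
def K(d):
    f=192/np.tan(np.radians(d['fovy'])/2); return np.array([[f,0,d['cx']],[0,f,d['cy']],[0,0,1]])
def cast(d,px,z):
    p=cv2.undistortPoints(np.array(px,float).reshape(-1,1,2),K(d),np.array(d['distortion'],float)).reshape(-1,2)
    R=np.array(d['R']);t=np.array(d['t']); c=-R.T@t
    r=np.c_[p,np.ones(len(p))]@R
    return c+r*((z-c[2])/r[:,2])[:,None]
def proj(d,X):
    return cv2.projectPoints(np.array(X,float).reshape(-1,3),cv2.Rodrigues(np.array(d['R'],float))[0],np.array(d['t'],float),K(d),np.array(d['distortion'],float))[0].reshape(-1,2)
E
python3 - <<'E'
from h import *
for n in ['scene','top','wrist']:
    d=grab(n,n+'0'); print(n,d['fovy'],-np.array(d['R']).T@d['t'])
print(manip.read_state())
E
```

```text
scene 50.35783155103362 [1.18351178 0.04812987 0.64603055]
top 52.215176883645405 [0.43492839 0.01892438 0.91107774]
wrist 58.27798402891134 [ 0.19932141 -0.54344804  0.37461585]
{'t': 0.15, 'qpos': array([-1.45399417e+00,  2.76454553e-01,  1.50580996e+00,  1.86679485e-05,
        1.36069823e+00, -1.20986200e-01]), 'joint_velocities': array([-0.00220017, -0.00329935, -0.00426959,  0.00028981, -0.00058625,
        0.00189749]), 'joint_efforts': array([ 4.28621852e-04, -4.17147624e+01, -2.46031898e+01, -2.16173004e-05,
        7.59372488e-03,  2.26676457e-05]), 'eef_pos': array([ 0.13540827, -0.55844181,  0.23064857]), 'tcp_rot': array([-3.11805465e+00, -3.72469103e-01, -3.31623215e-05]), 'wrist_force': array([-1.2646064 , -0.16299669, -0.10696592]), 'moment': array([ 0.02910801, -0.03573323,  0.06258306]), 'opening': 0.08521544161442558}
```

View pics/scene0.png

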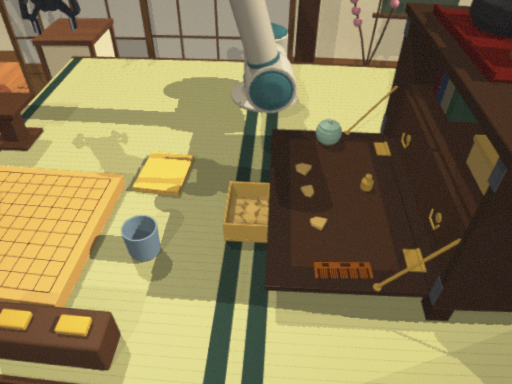

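View pics/top0.png

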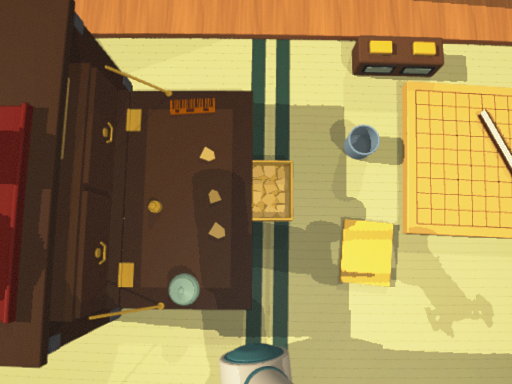

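View pics/wrist0.png

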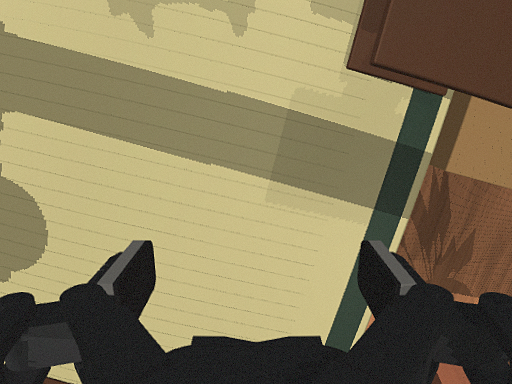

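The top view shows the flap with pieces near pixels (207,154), (214,197) and (217,230). The weight is at (154,206), the case at (272,190), the jar at (184,289), the comb at (192,106), the cup at (362,142) and the lid at (367,252). Next I'll measure them.

Run:
```python
from h import *
d=load('top0'); im=d['pixels']; hsv=cv2.cvtColor(im,cv2.COLOR_RGB2HSV)
# pieces
m=((hsv[...,2]>110)).astype(np.uint8); 
roi=np.zeros_like(m); roi[115:275,170:246]=1
cs,_=cv2.findContours(m*roi,cv2.RETR_EXTERNAL,cv2.CHAIN_APPROX_NONE)
for c in cs:
    a=cv2.contourArea(c)
    if a<30: continue
    M=cv2.moments(c); cc=[M['m10']/M['m00'],M['m01']/M['m00']]
    print('piece',a,np.round(cc,1),cast(d,[cc],.078).round(4), 'poly',cast(d,cv2.approxPolyDP(c,1.5,True).reshape(-1,2),.078)[:,:2].round(3).tolist())
for n,p,z in [('flapcorner far',(252,92),.07),('flapcorner near',(252,308),.07),('fl back far',(133,92),.07),('weight top',(154.5,206.5),.1),('jar',(184,289),.13),('comb a',(170,106),.075),('comb b',(215,105),.075)]:
    print(n,cast(d,[p],z)[0].round(4))
print('case rim',cast(d,[(252,161),(293,160),(293,220),(252,220)],.05).round(4).tolist())
s=load('scene0')
print('scene flap',cast(s,[(275,130),(267,290)],.07).round(4).tolist())
print('scene pieces',cast(s,[(303,168),(307,190),(318,222)],.077).round(4).tolist(), cast(s,[(367,190)],.07))
b=cv2.resize(im[80:320,100:310],None,fx=2.5,fy=2.5,interpolation=cv2.INTER_CUBIC)
cv2.imwrite('pics/crop0.png',cv2.cvtColor(b,cv2.COLOR_RGB2BGR))
```

```text
piece 157.5 [216.9 230.7] [[0.4611 0.1106 0.078 ]] poly [[0.48, 0.115], [0.456, 0.129], [0.446, 0.108], [0.45, 0.095], [0.465, 0.096]]
piece 100.0 [213.9 196. ] [[0.5351 0.1194 0.078 ]] poly [[0.55, 0.124], [0.541, 0.13], [0.522, 0.127], [0.529, 0.106], [0.546, 0.113]]
piece 138.5 [207.1 154.3] [[0.6265 0.1373 0.078 ]] poly [[0.645, 0.143], [0.62, 0.155], [0.612, 0.133], [0.618, 0.122], [0.63, 0.122]]
flapcorner far [0.7738 0.0425 0.07  ]
flapcorner near [0.3021 0.0333 0.07  ]
fl back far [0.771  0.3134 0.07  ]
weight top [0.5082 0.2404 0.1   ]
jar [0.3449 0.1658 0.13  ]
comb a [0.7366 0.2254 0.075 ]
comb b [0.7401 0.1244 0.075 ]
case rim [[0.619, 0.0398, 0.05], [0.6228, -0.0521, 0.05], [0.4884, -0.0527, 0.05], [0.4869, 0.0372, 0.05]]
scene flap [[0.307, 0.0411, 0.07], [0.7881, 0.0446, 0.07]]
scene pieces [[0.4647, 0.1087, 0.077], [0.538, 0.1159, 0.077], [0.6296, 0.1352, 0.077]] [[0.51979026 0.24497297 0.07      ]]
```

View pics/crop0.png

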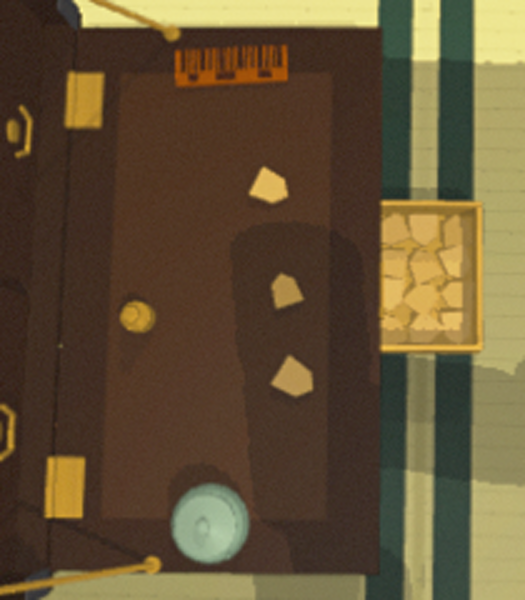

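```bash
cat >> h.py <<'E'
from scipy.spatial.transform import Rotation as Ro
def go(x,y,z,yaw=None):
    s=manip.read_state(); R=Ro.from_rotvec(s['tcp_rot']).as_matrix(); p=s['eef_pos']
    cur=np.arctan2(R[1,0],R[0,0]); sh=R.T@(np.array([x,y,z])-p)*1000
    sp=0 if yaw is None else -((yaw-cur+np.pi)%(2*np.pi)-np.pi)
    print('t',round(s['t'],2),'at',p.round(4),'yaw',round(cur,3),'F',s['wrist_force'].round(2),'open',round(s['opening'],4),'shift',sh.round(1),'spin',round(sp,3))
E
python3 -c "
from h import *
go(.555,.155,.2,1.571)"
```

```text
t 0.15 at [ 0.1354 -0.5584  0.2306] yaw 0.238 F [-1.26 -0.16 -0.11] open 0.0852 shift [ 575.8 -594.5   31.6] spin -1.333
```

Call:
move_arm --pt "288 -297 15 -0.667" --pt "288 -297 15 -0.667" --pt "288 -297 15 -0.667" --pt "288 -297 15 -0.667" --pt "288 -297 15 -0.667" --pt "288 -297 15 -0.667" --pt "288 -297 15 -0.667" --pt "288 -297 15 -0.667" --pt "288 -297 15 -0.667" --pt "288 -297 15 -0.667" --pt "288 -297 15 -0.667" --pt "288 -297 15 -0.667" --claw 0.85 --newtons 30

```text
t: 1.15
eef_pos: [0.3459, -0.2004, 0.2162]
tcp_rot: [-2.822, -1.381, 0.001]
wrist_force: [0.0, 0.2, 0.1]
opening: 0.0129
```

```bash
python3 -c "
from h import *
go(.555,.155,.2,1.571)"
```

```text
t 1.15 at [ 0.3459 -0.2004  0.2162] yaw 0.91 F [0.03 0.24 0.12] open 0.0129 shift [409.  -52.9  16.1] spin -0.661
```

Call:
move_arm --pt "409 -53 16 -0.661" --pt "409 -53 16 -0.661" --pt "409 -53 16 -0.661" --pt "409 -53 16 -0.661" --pt "409 -53 16 -0.661" --pt "409 -53 16 -0.661" --pt "409 -53 16 -0.661" --pt "409 -53 16 -0.661" --pt "409 -53 16 -0.661" --pt "409 -53 16 -0.661" --pt "409 -53 16 -0.661" --pt "409 -53 16 -0.661"

```text
t: 2.15
eef_pos: [0.5576, 0.1515, 0.1992]
tcp_rot: [2.226, 2.217, -0.003]
wrist_force: [-0.2, -0.2, 0.6]
opening: 0.0131
```

```bash
python3 -c "
from h import *
grab('wrist','w1')
go(.54,.165,.085,1.571)"
```

```text
t 2.2 at [0.5567 0.1505 0.1994] yaw 1.565 F [ 0.16 -1.05 -0.07] open 0.0128 shift [ 14.6 -16.6 114.4] spin -0.006
```

View pics/w1.png

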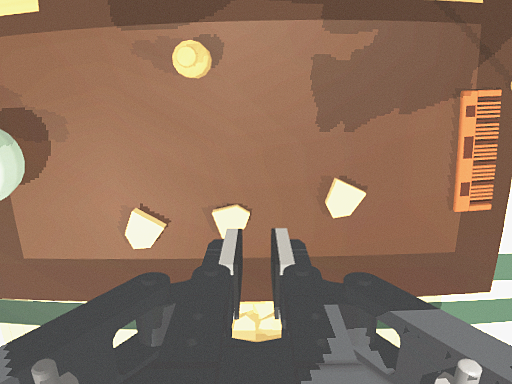

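The wrist view shows the pieces at about (145,230), (232,218) and (345,197), the case under the fingers and the weight at (191,58). I'll check these against the top view.

Run:
```python
from h import *
d=load('w1'); g=cv2.cvtColor(d['pixels'],cv2.COLOR_RGB2HSV)
m=((g[...,2]>200)&(g[...,1]<110)).astype(np.uint8); m[:170]=0;m[255:]=0;m[:,:60]=0;m[:,420:]=0
cs,_=cv2.findContours(m,cv2.RETR_EXTERNAL,cv2.CHAIN_APPROX_NONE)
for c in cs:
    if cv2.contourArea(c)<150: continue
    M=cv2.moments(c); cc=[M['m10']/M['m00'],M['m01']/M['m00']]
    print(cv2.contourArea(c),np.round(cc),cast(d,[cc],.078).round(4),cast(d,cv2.approxPolyDP(c,2.5,True).reshape(-1,2),.078)[:,:2].round(3).tolist())
print('edge',cast(d,[(5,298),(490,290)],.07).round(3).tolist(), 'weight',cast(d,[(187,55)],.104))
```

```text
1005.5 [143. 230.] [[0.4619 0.1105 0.078 ]] [[0.457, 0.129], [0.446, 0.106], [0.452, 0.094], [0.467, 0.095], [0.481, 0.116]]
667.0 [230. 219.] [[0.5357 0.1201 0.078 ]] [[0.551, 0.125], [0.541, 0.132], [0.523, 0.128], [0.521, 0.124], [0.53, 0.103], [0.533, 0.112], [0.546, 0.112]]
927.5 [343. 199.] [[0.6271 0.1368 0.078 ]] [[0.619, 0.153], [0.614, 0.132], [0.62, 0.121], [0.632, 0.123], [0.645, 0.142]]
edge [[0.311, 0.034, 0.07], [0.779, 0.043, 0.07]] weight [[0.51171838 0.24445124 0.104     ]]
```

```bash
python3 -c "
from h import *
go(.53,.163,.078,1.75)"
```

```text
t 2.2 at [0.5567 0.1505 0.1994] yaw 1.565 F [ 0.16 -1.05 -0.07] open 0.0128 shift [ 12.6 -26.6 121.4] spin -0.185
```

Call:
move_arm --pt "13 -27 30 -0.1" --pt "13 -27 60 -0.185" --pt "13 -27 90 -0.185" --pt "13 -27 105 -0.185" --pt "13 -27 115 -0.185" --pt "13 -27 121 -0.185" --pt "13 -27 121 -0.185" --pt "13 -27 121 -0.185"

```text
t: 2.87
eef_pos: [0.5302, 0.1643, 0.0801]
tcp_rot: [2.014, 2.41, 0.001]
wrist_force: [0.6, 0.3, -0.3]
opening: 0.0129
```

```bash
python3 -c "
from h import *
go(.53,.163,.0735,1.75)
go(.555,.03,.0735,1.75)"
```

```text
t 2.87 at [0.5302 0.1643 0.0801] yaw 1.75 F [ 0.57  0.33 -0.3 ] open 0.0129 shift [-1.2 -0.5  6.6] spin -0.0
t 2.87 at [0.5302 0.1643 0.0801] yaw 1.75 F [ 0.57  0.33 -0.3 ] open 0.0129 shift [-136.6    0.5    6.6] spin -0.0
```

Call:
move_arm --pt "0 0 3 0" --pt "0 0 5 0" --pt "0 0 5 0" --pt "0 0 5 0" --pt "0 0 5 0"

```text
t: 3.28
eef_pos: [0.5296, 0.1653, 0.0745]
tcp_rot: [2.012, 2.412, 0.0]
wrist_force: [-0.1, -0.2, -0.0]
opening: 0.0127
```

```bash
python3 -c "
from h import *
grab('wrist','w2')
go(.555,.03,.0735,1.75)"
```

```text
t 3.33 at [0.5296 0.1652 0.0745] yaw 1.751 F [ 0.54 -0.36  0.31] open 0.0128 shift [-137.6    0.7    1. ] spin 0.001
```

View pics/w2.png

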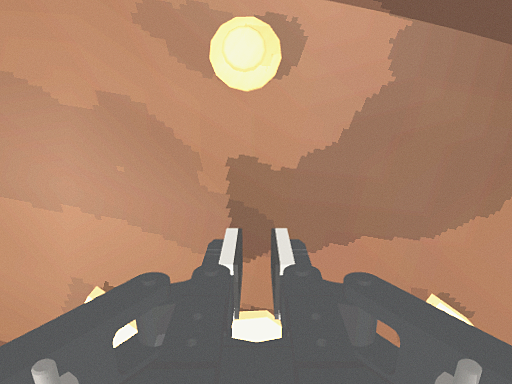

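The wrist view shows piece B centred in front of the fingers at (257,325), so I push.

Call:
move_arm --pt "-8 0 1 0" --pt "-16 0 1 0" --pt "-24 0 1 0" --pt "-30 0 1 0" --pt "-36 0 1 0" --pt "-42 0 1 0" --pt "-48 0 1 0" --pt "-54 0 1 0" --pt "-60 0 1 0" --pt "-66 0 1 0" --pt "-72 0 1 0" --pt "-76 0 1 0"

```text
t: 4.33
eef_pos: [0.5433, 0.0896, 0.0733]
tcp_rot: [2.013, 2.412, -0.0]
wrist_force: [0.8, 0.8, 0.4]
opening: 0.0129
```

```bash
python3 -c "
from h import *
grab('top','t3')
grab('scene','s3')
go(.555,.03,.0735,1.75)
im=np.vstack([cv2.imread('pics/t3.png')[80:320,90:310],cv2.imread('pics/s3.png')[100:300,200:420]])
cv2.imwrite('pics/c3.png',cv2.resize(im,None,fx=1.36,fy=1.36))"
```

```text
t 4.43 at [0.5433 0.0896 0.0733] yaw 1.75 F [0.27 0.23 0.62] open 0.0127 shift [-60.8   0.9  -0.2] spin -0.0
```

View pics/c3.png

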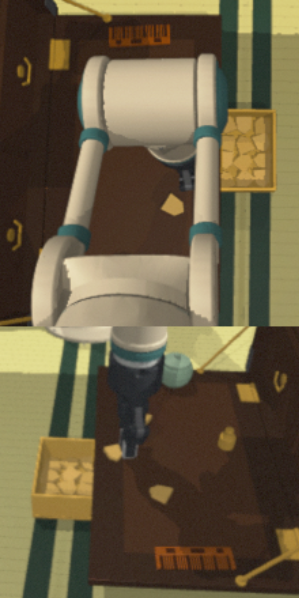

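Piece B sits just ahead of the fingers, near the edge. I'll carry on over the edge.

Call:
move_arm --pt "-6 0 0 0" --pt "-12 0 0 0" --pt "-18 0 0 0" --pt "-24 0 0 0" --pt "-30 0 0 0" --pt "-36 0 0 0" --pt "-42 0 0 0" --pt "-48 0 0 0" --pt "-53 0 0 0" --pt "-57 0 0 0" --pt "-57 0 0 0" --pt "-57 0 0 0"

```text
t: 5.43
eef_pos: [0.5533, 0.0341, 0.0733]
tcp_rot: [-2.013, -2.411, -0.0]
wrist_force: [-0.3, -0.4, -0.4]
opening: 0.0125
```

```bash
python3 -c "
from h import *
grab('scene','s4')
go(.555,.03,.0735,1.75)
im=cv2.imread('pics/s4.png')[100:300,180:420]
cv2.imwrite('pics/c4.png',cv2.resize(im,None,fx=2.5,fy=2.5))"
```

```text
t 5.48 at [0.5532 0.0343 0.0733] yaw 1.751 F [0.37 0.03 0.9 ] open 0.0131 shift [-4.5  1.  -0.2] spin 0.001
```

View pics/c4.png

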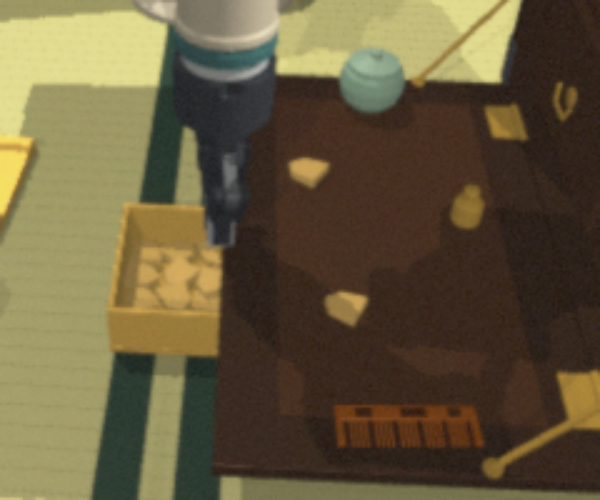

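The piece is off the flap, and the other two are untouched. I'll lift and go behind the near piece.

```bash
python3 -c "
from h import *
go(.433,.145,.11,2.272)"
```

```text
t 5.48 at [0.5532 0.0343 0.0733] yaw 1.751 F [0.37 0.03 0.9 ] open 0.0131 shift [130.4 -98.5 -36.7] spin -0.521
```

Call:
move_arm --pt "0 0 -25 0" --pt "0 0 -42 0" --pt "25 -18 -42 -0.1" --pt "50 -38 -42 -0.2" --pt "75 -56 -42 -0.3" --pt "100 -75 -40 -0.4" --pt "130 -98 -38 -0.521" --pt "130 -98 -38 -0.521" --pt "130 -98 -38 -0.521" --pt "130 -98 -38 -0.521"

```text
t: 6.32
eef_pos: [0.4343, 0.1449, 0.1117]
tcp_rot: [1.322, 2.848, 0.001]
wrist_force: [-0.0, 0.0, 0.0]
opening: 0.0129
```

```bash
python3 -c "
from h import *
grab('scene','s5');grab('wrist','w5')
go(.433,.145,.0735,2.272)
im=cv2.imread('pics/s5.png')[100:300,180:420]
cv2.imwrite('pics/c5.png',np.vstack([cv2.resize(im,None,fx=1.5,fy=1.5),cv2.resize(cv2.imread('pics/w5.png'),(360,270))]))"
```

```text
t 6.42 at [0.435  0.1443 0.1116] yaw 2.271 F [ 0.16 -0.02  0.33] open 0.0131 shift [ 1.9 -1.1 38.1] spin -0.001
```

View pics/c5.png

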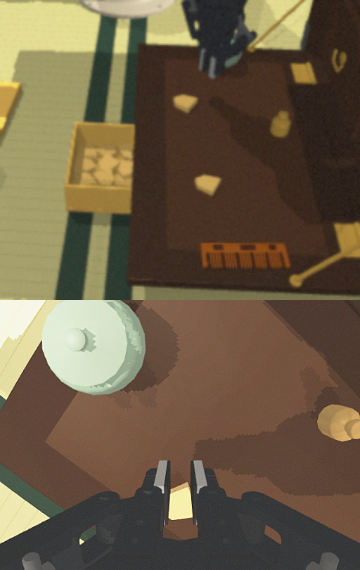

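Piece B is gone from the flap, the near piece lies between the finger lines (wrist view), and the jar is clear. I'll descend.

Call:
move_arm --pt "2 -1 15 0" --pt "2 -1 28 0" --pt "2 -1 36 0" --pt "2 -1 38 0" --pt "2 -1 38 0" --pt "2 -1 38 0" --pt "2 -1 38 0"

```text
t: 7.0
eef_pos: [0.4324, 0.1454, 0.0738]
tcp_rot: [1.324, 2.848, 0.001]
wrist_force: [0.7, 0.1, 0.5]
opening: 0.0128
```

```bash
python3 -c "
from h import *
go(.527,.033,.0735,2.272)"
```

```text
t 7.0 at [0.4324 0.1454 0.0738] yaw 2.271 F [0.72 0.08 0.45] open 0.0128 shift [-1.469e+02 -1.000e-01  4.000e-01] spin -0.001
```

Call:
move_arm --pt "-9 0 0 0" --pt "-18 0 0 0" --pt "-24 0 0 0" --pt "-30 0 0 0" --pt "-36 0 0 0" --pt "-42 0 0 0" --pt "-48 0 0 0" --pt "-54 0 0 0" --pt "-60 0 0 0" --pt "-66 0 0 0" --pt "-72 0 0 0" --pt "-76 0 0 0"

```text
t: 8.0
eef_pos: [0.4812, 0.0868, 0.0733]
tcp_rot: [1.324, 2.849, -0.0]
wrist_force: [-0.2, -0.2, 0.1]
opening: 0.0128
```

```bash
python3 -c "
from h import *
grab('scene','s6');grab('top','t6')
go(.527,.033,.0735,2.272)
im=cv2.imread('pics/s6.png')[100:300,180:420]
cv2.imwrite('pics/c6.png',np.vstack([cv2.resize(im,None,fx=1.5,fy=1.5),cv2.resize(cv2.imread('pics/t6.png'),(360,270))]))"
```

```text
t 8.1 at [0.4812 0.0869 0.0733] yaw 2.271 F [ 0.33 -0.25  0.05] open 0.0127 shift [-70.7   0.3  -0.2] spin -0.001
```

View pics/c6.png

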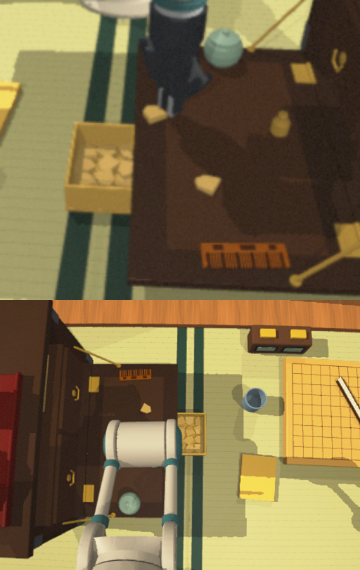

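```bash
python3 -c "
from h import *
d=load('s6'); g=cv2.cvtColor(d['pixels'],cv2.COLOR_RGB2HSV)
m=((g[...,2]>120)).astype(np.uint8); m[:162]=0;m[190:]=0;m[:,:271]=0;m[:,298:]=0
cs,_=cv2.findContours(m,cv2.RETR_EXTERNAL,cv2.CHAIN_APPROX_NONE)
for c in cs:
  if cv2.contourArea(c)>10:
    M=cv2.moments(c);print(cv2.contourArea(c),cast(d,[(M['m10']/M['m00'],M['m01']/M['m00'])],.076),cast(d,cv2.approxPolyDP(c,1.5,True).reshape(-1,2),.077)[:,:2].round(3).tolist())
cv2.imwrite('pics/c6b.png',cv2.cvtColor(cv2.resize(d['pixels'][140:220,240:340],None,fx=6,fy=6,interpolation=cv2.INTER_CUBIC),cv2.COLOR_RGB2BGR))
"
```

```text
115.5 [[0.49245485 0.06320704 0.076     ]] [[0.491, 0.047], [0.514, 0.057], [0.495, 0.082], [0.475, 0.067], [0.476, 0.053]]
```

View pics/c6b.png

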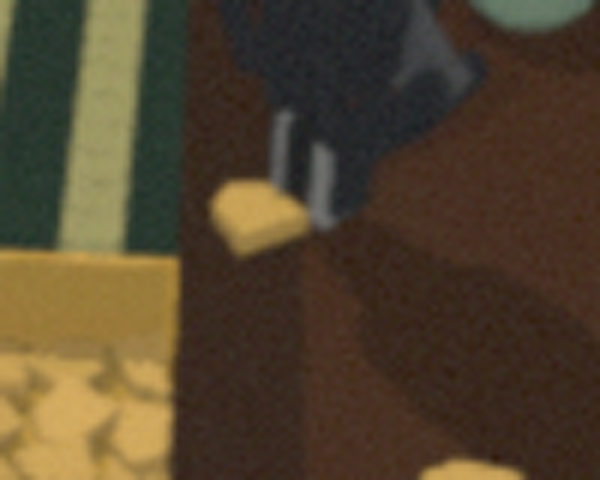

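The piece is at about (.493,.063). On the current heading it would cross near the case's end wall (x≈.515), so I'll re-aim more along the edge.

```bash
python3 -c "
from h import *
go(.453,.084,.0735,2.644)"
```

```text
t 8.1 at [0.4812 0.0869 0.0733] yaw 2.271 F [ 0.33 -0.25  0.05] open 0.0127 shift [ 16.  -23.4  -0.2] spin -0.373
```

Call:
move_arm --pt "12 0 0 0" --pt "24 -4 0 0" --pt "28 -12 0 -0.1" --pt "28 -20 0 -0.2" --pt "25 -23 0 -0.3" --pt "18 -23 0 -0.373" --pt "16 -23 0 -0.373" --pt "16 -23 0 -0.373" --pt "16 -23 0 -0.373"

```text
t: 8.85
eef_pos: [0.4519, 0.0854, 0.0733]
tcp_rot: [-0.774, -3.044, -0.0]
wrist_force: [-0.9, 0.2, -0.2]
opening: 0.0132
```

```bash
python3 -c "
from h import *
go(.53,.042,.0735,2.644)
d=grab('scene','s7')
cv2.imwrite('pics/c7.png',cv2.cvtColor(cv2.resize(d['pixels'][140:220,240:340],None,fx=6,fy=6,interpolation=cv2.INTER_CUBIC),cv2.COLOR_RGB2BGR))
"
```

```text
t 8.85 at [0.4519 0.0854 0.0733] yaw 2.644 F [-0.9   0.15 -0.17] open 0.0132 shift [-89.4  -0.8  -0.3] spin -0.0
```

View pics/c7.png

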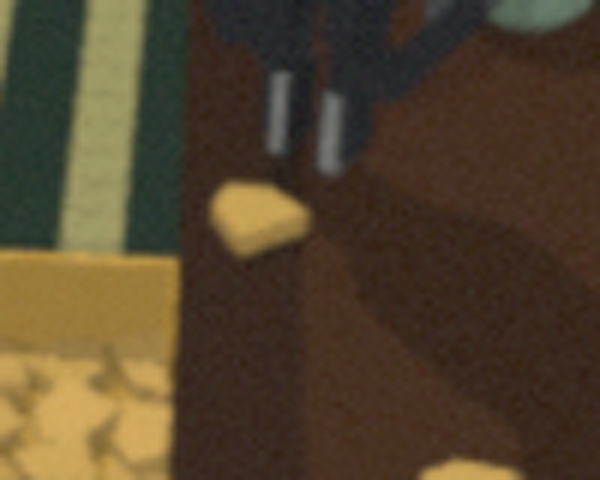

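Call:
move_arm --pt "-8 0 0 0" --pt "-14 0 0 0" --pt "-20 0 0 0" --pt "-25 0 0 0" --pt "-30 0 0 0" --pt "-35 0 0 0" --pt "-40 0 0 0" --pt "-45 0 0 0" --pt "-50 0 0 0" --pt "-54 0 0 0" --pt "-57 0 0 0" --pt "-57 0 0 0"

```text
t: 9.9
eef_pos: [0.5036, 0.0573, 0.0733]
tcp_rot: [0.773, 3.044, -0.0]
wrist_force: [0.9, 0.3, -1.1]
opening: 0.0128
```

```bash
python3 -c "
from h import *
go(.53,.042,.0735,2.644)
d=grab('scene','s8'); g=cv2.cvtColor(d['pixels'],cv2.COLOR_RGB2HSV)
m=((g[...,2]>120)).astype(np.uint8); m[:162]=0;m[205:]=0;m[:,:272]=0;m[:,300:]=0
cs,_=cv2.findContours(m,cv2.RETR_EXTERNAL,cv2.CHAIN_APPROX_NONE)
for c in cs:
  if cv2.contourArea(c)>10:
    M=cv2.moments(c);print(cv2.contourArea(c),cast(d,[(M['m10']/M['m00'],M['m01']/M['m00'])],.076),cast(d,cv2.approxPolyDP(c,1.5,True).reshape(-1,2),.077)[:,:2].round(3).tolist())
cv2.imwrite('pics/c8.png',cv2.cvtColor(cv2.resize(d['pixels'][140:220,240:340],None,fx=6,fy=6,interpolation=cv2.INTER_CUBIC),cv2.COLOR_RGB2BGR))
"
```

```text
t 9.9 at [0.5036 0.0573 0.0733] yaw 2.644 F [ 0.93  0.35 -1.07] open 0.0128 shift [-30.5  -0.8  -0.2] spin 0.0
84.5 [[0.52683926 0.05100507 0.076     ]] [[0.512, 0.041], [0.547, 0.043], [0.533, 0.063], [0.517, 0.061]]
```

View pics/c8.png

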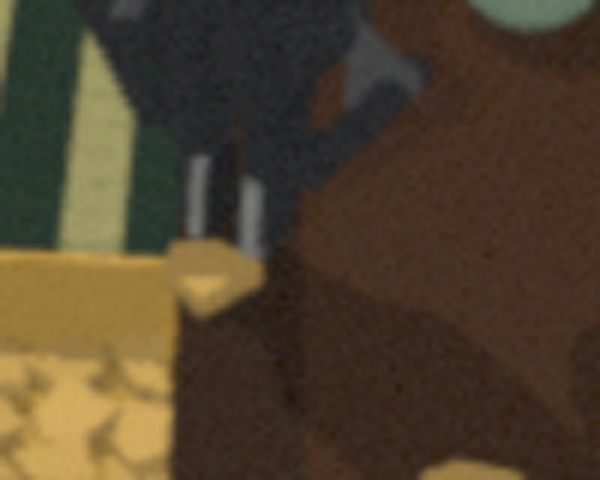

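```bash
python3 -c "
from h import *
go(.49,.066,.09,1.7)
go(.495,.1,.09,1.7)
go(.527,.092,.0735,1.7)
"
```

```text
t 9.95 at [0.503  0.0575 0.0732] yaw 2.645 F [ 0.03 -0.56 -0.25] open 0.0127 shift [ 15.5   1.2 -16.8] spin 0.945
t 9.95 at [0.503  0.0575 0.0732] yaw 2.645 F [ 0.03 -0.56 -0.25] open 0.0127 shift [ 27.3  33.5 -16.8] spin 0.945
t 9.95 at [0.503  0.0575 0.0732] yaw 2.645 F [ 0.03 -0.56 -0.25] open 0.0127 shift [-4.6 41.7 -0.3] spin 0.945
```

Call:
move_arm --pt "10 0 0 0" --pt "20 1 -10 0.12" --pt "27 12 -17 0.24" --pt "27 24 -17 0.36" --pt "25 34 -17 0.48" --pt "18 38 -17 0.6" --pt "8 41 -17 0.72" --pt "-4 42 -17 0.84" --pt "-4 42 -17 0.945" --pt "-4 42 -8 0.945" --pt "-4 42 0 0.945" --pt "-4 42 0 0.945"

```text
t: 10.95
eef_pos: [0.5236, 0.0928, 0.0711]
tcp_rot: [-2.068, -2.36, 0.006]
wrist_force: [-0.6, 0.2, -0.7]
opening: 0.013
```

```bash
python3 -c "
from h import *
go(.535,.033,.0735,1.7)
d=grab('scene','s9')
cv2.imwrite('pics/c9.png',cv2.cvtColor(cv2.resize(d['pixels'][140:220,240:340],None,fx=6,fy=6,interpolation=cv2.INTER_CUBIC),cv2.COLOR_RGB2BGR))
"
```

```text
t 10.95 at [0.5236 0.0928 0.0711] yaw 1.702 F [-0.57  0.21 -0.71] open 0.013 shift [-60.8   3.5  -2.4] spin 0.002
```

View pics/c9.png

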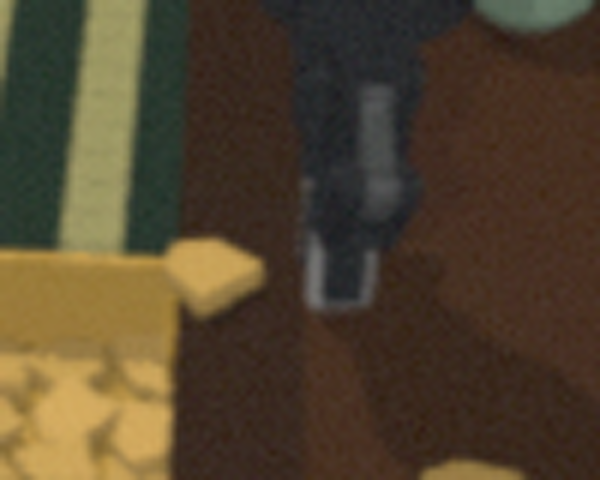

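Call:
move_arm --pt "-5 3 0 0" --pt "-10 3 0 0" --pt "-15 3 0 0" --pt "-20 3 0 0" --pt "-25 3 0 0" --pt "-30 3 0 0" --pt "-35 3 0 0" --pt "-40 3 0 0" --pt "-46 3 0 0" --pt "-52 3 0 0" --pt "-58 3 0 0" --pt "-60 3 0 0"

```text
t: 12.0
eef_pos: [0.5372, 0.0325, 0.0733]
tcp_rot: [2.074, 2.359, -0.0]
wrist_force: [-0.6, 0.5, -0.6]
opening: 0.0126
```

```bash
python3 -c "
from h import *
d=grab('scene','s10')
go(.645,.172,.11,1.18)
cv2.imwrite('pics/c10.png',cv2.cvtColor(cv2.resize(d['pixels'][140:260,220:360],None,fx=4,fy=4,interpolation=cv2.INTER_CUBIC),cv2.COLOR_RGB2BGR))
"
```

```text
t 12.05 at [0.5372 0.0326 0.0733] yaw 1.699 F [0.27 0.58 0.49] open 0.0131 shift [124.5 124.7 -36.8] spin 0.519
```

View pics/c10.png

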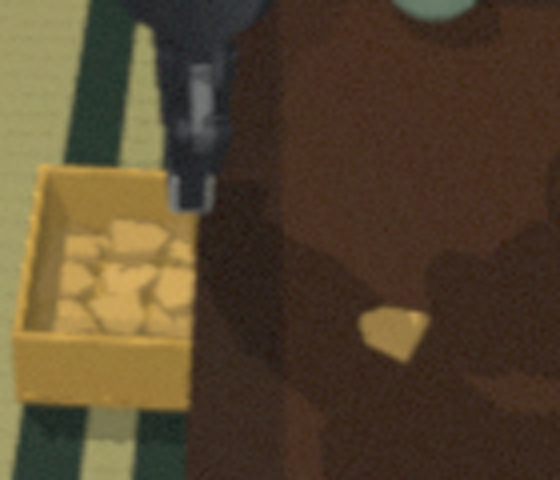

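```bash
python3 -c "
from h import *
go(.644,.175,.11,1.143)
"
```

```text
t 12.05 at [0.5372 0.0326 0.0733] yaw 1.699 F [0.27 0.58 0.49] open 0.0131 shift [127.6 124.1 -36.8] spin 0.556
```

Call:
move_arm --pt "0 0 -25 0" --pt "0 0 -42 0" --pt "25 24 -42 0.1" --pt "50 48 -42 0.2" --pt "75 72 -42 0.3" --pt "100 97 -40 0.4" --pt "128 124 -37 0.5" --pt "128 124 -37 0.556" --pt "128 124 -37 0.556" --pt "128 124 -25 0.556" --pt "128 124 -12 0.556" --pt "128 124 -1 0.556"

```text
t: 13.05
eef_pos: [0.6422, 0.1753, 0.073]
tcp_rot: [-2.641, -1.701, 0.003]
wrist_force: [0.5, -0.5, 0.1]
opening: 0.0128
```

```bash
python3 -c "
from h import *
grab('wrist','w11');d=grab('scene','s11')
go(.58,.033,.0735,1.143)
cv2.imwrite('pics/c11.png',np.vstack([cv2.resize(cv2.imread('pics/s11.png')[100:300,180:420],None,fx=1.5,fy=1.5),cv2.resize(cv2.imread('pics/w11.png'),(360,270))]))
"
```

```text
t 13.15 at [0.6409 0.1751 0.0715] yaw 1.144 F [-0.6  -0.3   0.28] open 0.0127 shift [-154.5    3.5   -1.5] spin 0.001
```

View pics/c11.png

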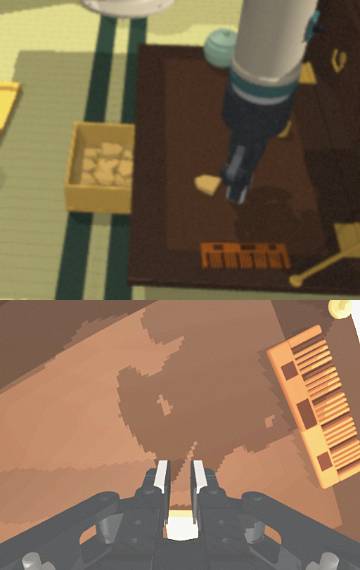

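The piece is centred ahead of the fingers. I'll raise the tool a little and push.

Call:
move_arm --pt "-6 3 -2 0" --pt "-14 3 -2 0" --pt "-20 3 -2 0" --pt "-26 3 -2 0" --pt "-32 3 -2 0" --pt "-38 3 -2 0" --pt "-45 3 -2 0" --pt "-52 3 -2 0" --pt "-59 3 -2 0" --pt "-66 3 -2 0" --pt "-73 3 -2 0" --pt "-78 3 -2 0"

```text
t: 14.15
eef_pos: [0.6142, 0.1038, 0.0769]
tcp_rot: [2.642, 1.7, 0.003]
wrist_force: [1.6, 3.1, 4.8]
opening: 0.0124
```

```bash
python3 -c "
from h import *
go(.58,.033,.0735,1.143)
d=grab('scene','s12')
cv2.imwrite('pics/c12.png',cv2.cvtColor(cv2.resize(d['pixels'][140:260,220:360],None,fx=4,fy=4,interpolation=cv2.INTER_CUBIC),cv2.COLOR_RGB2BGR))
"
```

```text
t 14.15 at [0.6142 0.1038 0.0769] yaw 1.143 F [1.6  3.11 4.83] open 0.0124 shift [-78.6  -1.8   3.3] spin 0.0
```

View pics/c12.png

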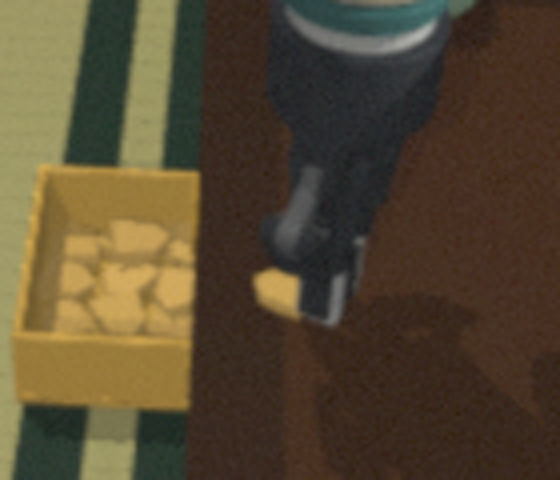

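The tip reads z=.077 with about 5 N upward, so the fingers may be riding on the piece. I'll lift slightly, back off and look.

Call:
move_arm --pt "0 0 -6 0" --pt "0 0 -12 0" --pt "10 0 -14 0" --pt "22 0 -14 0" --pt "34 0 -14 0" --pt "40 0 -14 0" --pt "40 0 -14 0" --pt "40 0 -14 0"

```text
t: 14.87
eef_pos: [0.6303, 0.1413, 0.0897]
tcp_rot: [-2.64, -1.702, 0.002]
wrist_force: [0.4, 0.2, 0.2]
opening: 0.0131
```

```bash
python3 -c "
from h import *
go(.58,.033,.0735,1.143)
d=grab('scene','s13');w=grab('wrist','w13')
g=cv2.cvtColor(d['pixels'],cv2.COLOR_RGB2HSV)
m=((g[...,2]>120)).astype(np.uint8); m[:200]=0;m[240:]=0;m[:,:274]=0;m[:,320:]=0
cs,_=cv2.findContours(m,cv2.RETR_EXTERNAL,cv2.CHAIN_APPROX_NONE)
for c in cs:
  if cv2.contourArea(c)>10:
    M=cv2.moments(c);print(cv2.contourArea(c),cast(d,[(M['m10']/M['m00'],M['m01']/M['m00'])],.076),cast(d,cv2.approxPolyDP(c,1.5,True).reshape(-1,2),.077)[:,:2].round(3).tolist())
cv2.imwrite('pics/c13.png',cv2.cvtColor(cv2.resize(d['pixels'][140:260,220:360],None,fx=4,fy=4,interpolation=cv2.INTER_CUBIC),cv2.COLOR_RGB2BGR))
"
```

```text
t 14.87 at [0.6303 0.1413 0.0897] yaw 1.145 F [0.44 0.24 0.23] open 0.0131 shift [-119.4   -1.1   16.3] spin 0.002
128.5 [[0.60394808 0.081982   0.076     ]] [[0.596, 0.067], [0.613, 0.069], [0.623, 0.083], [0.617, 0.091], [0.596, 0.099], [0.589, 0.081]]
```

View pics/c13.png

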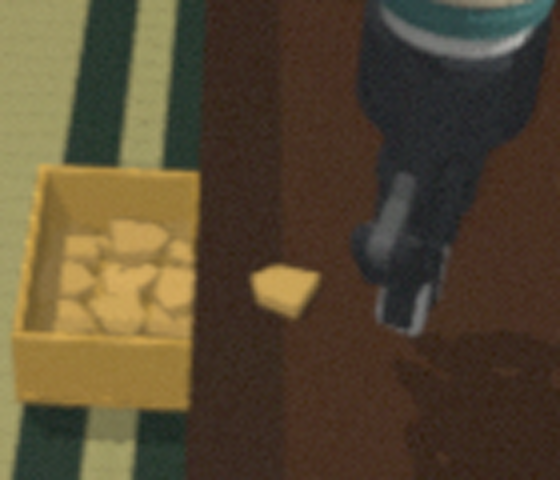

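View pics/w13.png

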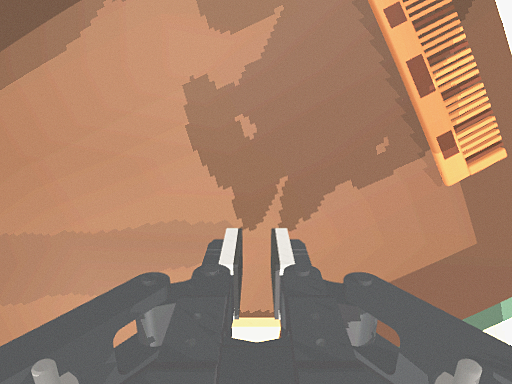

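```bash
python3 -c "
from h import *
go(.627,.122,.0725,1.02)
"
```

```text
t 14.97 at [0.6301 0.1406 0.0899] yaw 1.144 F [-0.24  0.19  0.17] open 0.0131 shift [-18.2   4.9  17.4] spin 0.124
```

Call:
move_arm --pt "-10 5 0 0.06" --pt "-18 5 6 0.124" --pt "-18 5 12 0.124" --pt "-18 5 17 0.124" --pt "-18 5 17 0.124" --pt "-18 5 17 0.124" --pt "-18 5 17 0.124"

```text
t: 15.55
eef_pos: [0.6278, 0.1224, 0.0733]
tcp_rot: [2.741, 1.534, 0.0]
wrist_force: [0.5, -0.9, 0.7]
opening: 0.0128
```

```bash
python3 -c "
from h import *
go(.573,.034,.0725,1.02)
"
```

```text
t 15.55 at [0.6278 0.1224 0.0733] yaw 1.021 F [ 0.48 -0.86  0.73] open 0.0128 shift [-104.    -0.4    0.8] spin 0.001
```

Call:
move_arm --pt "-6 0 1 0" --pt "-12 0 1 0" --pt "-18 0 1 0" --pt "-24 0 1 0" --pt "-29 0 1 0" --pt "-34 0 1 0" --pt "-39 0 1 0" --pt "-44 0 1 0" --pt "-49 0 1 0" --pt "-54 0 1 0" --pt "-54 0 1 0"

```text
t: 16.47
eef_pos: [0.5986, 0.0753, 0.0723]
tcp_rot: [2.742, 1.533, -0.001]
wrist_force: [-0.5, -0.4, 0.0]
opening: 0.0128
```

```bash
python3 -c "
from h import *
go(.573,.034,.0725,1.02)
d=grab('scene','s14')
cv2.imwrite('pics/c14.png',cv2.cvtColor(cv2.resize(d['pixels'][140:260,220:360],None,fx=4,fy=4,interpolation=cv2.INTER_CUBIC),cv2.COLOR_RGB2BGR))
"
```

```text
t 16.47 at [0.5986 0.0753 0.0723] yaw 1.019 F [-0.45 -0.37  0.01] open 0.0128 shift [-48.6  -0.2  -0.2] spin -0.001
```

View pics/c14.png

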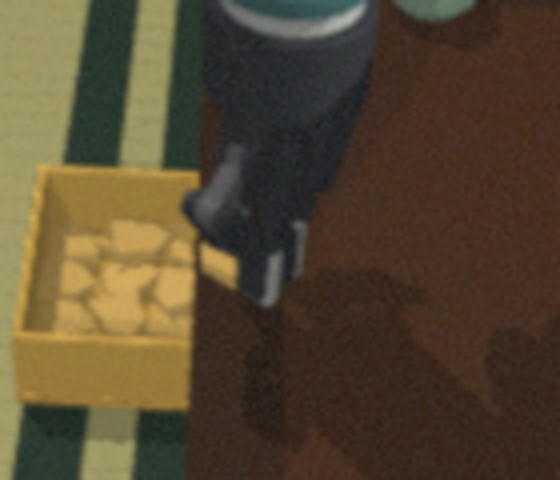

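Call:
move_arm --pt "-5 0 0 0" --pt "-10 0 0 0" --pt "-15 0 0 0" --pt "-20 0 0 0" --pt "-25 0 0 0" --pt "-30 0 0 0" --pt "-35 0 0 0" --pt "-40 0 0 0" --pt "-45 0 0 0" --pt "-48 0 0 0" --pt "-48 0 0 0"

```text
t: 17.43
eef_pos: [0.5737, 0.0346, 0.0723]
tcp_rot: [2.742, 1.533, -0.001]
wrist_force: [-0.3, 0.8, -0.3]
opening: 0.013
```

```bash
python3 -c "
from h import *
go(.573,.034,.0725,1.02)
go(.56,.15,.2,1.57)
d=grab('scene','s15')
cv2.imwrite('pics/c15.png',cv2.cvtColor(cv2.resize(d['pixels'][140:260,220:360],None,fx=4,fy=4,interpolation=cv2.INTER_CUBIC),cv2.COLOR_RGB2BGR))
"
```

```text
t 17.43 at [0.5737 0.0346 0.0723] yaw 1.019 F [-0.26  0.78 -0.26] open 0.013 shift [-0.9 -0.3 -0.2] spin -0.001
t 17.43 at [0.5737 0.0346 0.0723] yaw 1.019 F [-0.26  0.78 -0.26] open 0.013 shift [  91.   -72.2 -127.8] spin -0.551
```

View pics/c15.png

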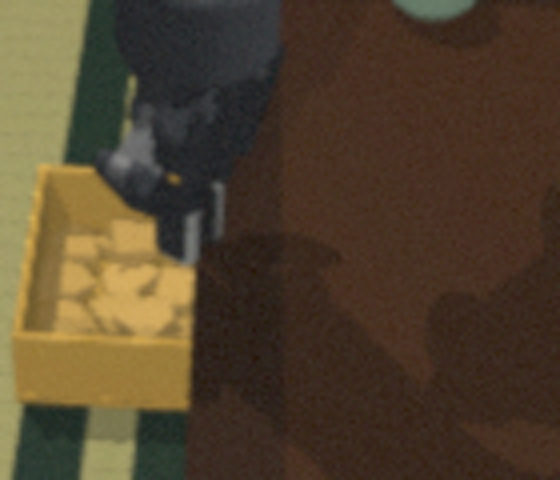

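A new piece lies in the case. I'll lift straight up and view the case from the front.

Call:
move_arm --pt "0 0 -30 0" --pt "0 0 -65 0" --pt "0 0 -100 0" --pt "0 0 -120 0" --pt "0 0 -120 0"

```text
t: 17.9
eef_pos: [0.5777, 0.0354, 0.1979]
tcp_rot: [2.736, 1.531, 0.015]
wrist_force: [0.3, 0.4, 0.6]
opening: 0.0129
```

```bash
python3 -c "
from h import *
go(.555,-.16,.22,1.57)
"
```

```text
t 17.9 at [0.5777 0.0354 0.1979] yaw 1.02 F [0.32 0.38 0.57] open 0.0129 shift [-178.2   83.1  -22.3] spin -0.55
```

Call:
move_arm --pt "-30 14 -20 -0.1" --pt "-60 28 -20 -0.2" --pt "-90 42 -20 -0.3" --pt "-120 56 -20 -0.4" --pt "-150 70 -20 -0.5" --pt "-178 83 -20 -0.55" --pt "-178 83 -20 -0.55" --pt "-178 83 -20 -0.55" --pt "-178 83 -20 -0.55"

```text
t: 18.65
eef_pos: [0.5514, -0.1592, 0.2114]
tcp_rot: [-2.222, -2.218, -0.0]
wrist_force: [0.3, 0.6, 0.4]
opening: 0.0128
```

```bash
python3 -c "
from h import *
grab('wrist','w16');grab('scene','s16');grab('top','t16')
go(.555,-.16,.22,1.57)
"
```

```text
t 18.8 at [ 0.5517 -0.1585  0.212 ] yaw 1.571 F [-0.1  -0.35 -0.75] open 0.0127 shift [-1.5  3.2 -8. ] spin 0.001
```

View pics/w16.png

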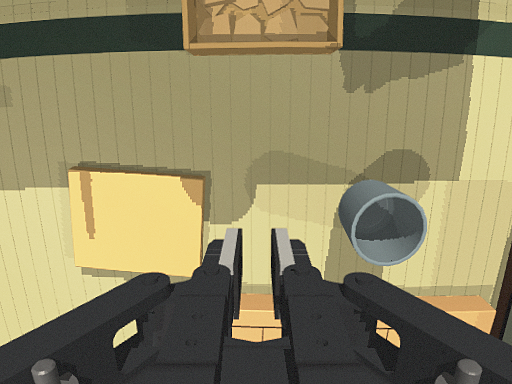

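View pics/s16.png

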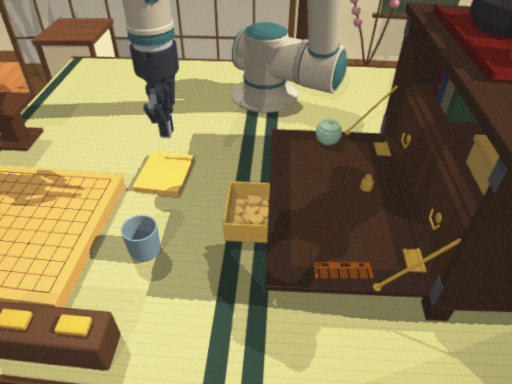

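View pics/t16.png

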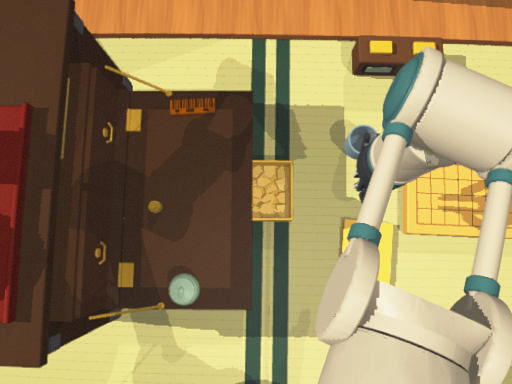

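The flap is clear in both views and the case hasn't visibly moved. I'll move nearer to see inside the case.

Call:
move_arm --pt "25 0 0 0" --pt "50 0 0 0" --pt "75 0 0 0" --pt "80 0 0 0" --pt "80 0 0 0" --pt "80 0 0 0"

```text
t: 19.3
eef_pos: [0.5519, -0.0794, 0.2124]
tcp_rot: [2.219, 2.222, -0.001]
wrist_force: [-0.0, -0.5, 0.6]
opening: 0.0128
```

```bash
python3 -c "
from h import *
d=grab('wrist','w17')
b=load('top0')['pixels'][150:230,240:300];a=load('top0' if 0 else 't16')['pixels'][150:230,240:300]
s0=load('scene0')['pixels'][175:250,215:280];s1=load('s16')['pixels'][175:250,215:280]
f=lambda i:cv2.resize(i,(300,300),interpolation=cv2.INTER_CUBIC)
cv2.imwrite('pics/cmp.png',cv2.cvtColor(np.vstack([np.hstack([f(b),f(a)]),np.hstack([f(s0),f(s1)])]),cv2.COLOR_RGB2BGR))
"
```

```text
(no output)
```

View pics/w17.png

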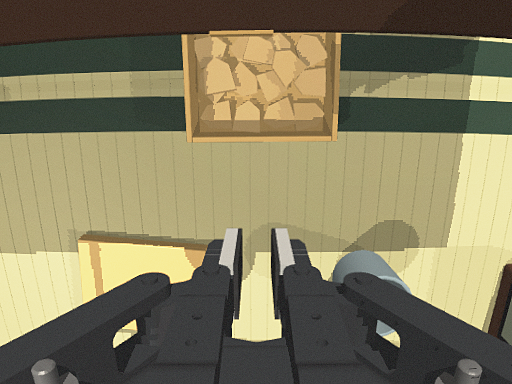

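View pics/cmp.png

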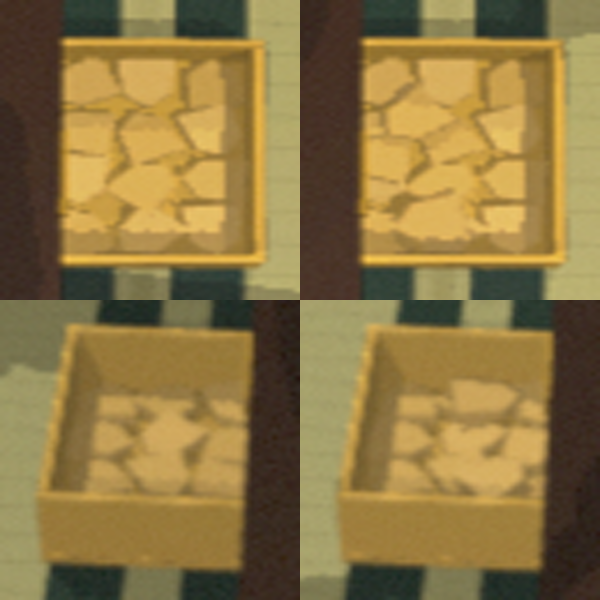

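```bash
python3 -c "
from h import *
d=load('w17')
cv2.imwrite('pics/z17.png',cv2.cvtColor(cv2.resize(d['pixels'][15:150,175:350],None,fx=4.4,fy=4.4,interpolation=cv2.INTER_CUBIC),cv2.COLOR_RGB2BGR))
print(cast(d,[(210,31),(272,31)],.05),cast(d,[(210,31),(272,31)],.07),cast(d,[(187,140),(338,140),(183,36),(340,36)],.05))
"
```

```text
[[0.51281471 0.04015938 0.05      ]
 [0.56468894 0.03997948 0.05      ]] [[0.51536013 0.0366364  0.07      ]
 [0.56384881 0.03646825 0.07      ]] [[ 0.48976379 -0.05155413  0.05      ]
 [ 0.62466203 -0.05137762  0.05      ]
 [ 0.48991024  0.03646683  0.05      ]
 [ 0.62204942  0.03671635  0.05      ]]
```

View pics/z17.png

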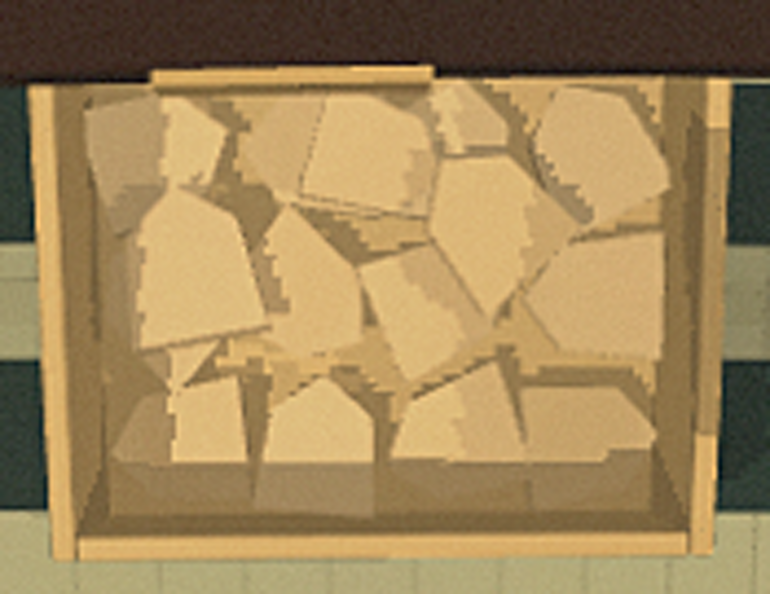

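```bash
python3 -c "
from h import *
d=load('w17')
z=lambda l:[(175+x/4.4,15+y/4.4) for x,y in l]
P={'L':[(175,188),(140,225),(138,348),(268,325),(235,212)],'M':[(325,95),(400,97),(435,140),(430,212),(300,192)],'R':[(450,155),(510,152),(580,225),(490,315),(430,235)],'flatR':[(525,295),(575,240),(662,232),(660,358),(560,355)]}
T=load('t16')
for k,v in P.items():
  w=cast(d,z(v),.026);print(k,w.mean(0)[:2].round(3),np.ptp(w,0).round(3)); print((proj(T,w.mean(0))-[240,150]).ravel()*[5,3.75]+[300,0])
print('pull', proj(load('scene0'),[[.54,.037,.063]]), proj(T,[[.54,.037,.063]]))
t0=load('top0')['pixels'].astype(int);t1=T['pixels'].astype(int)
df=(np.abs(t0-t1).sum(2)>60).astype(np.uint8);df[:155]=0;df[225:]=0;df[:,:250]=0;df[:,296:]=0
cv2.imwrite('pics/df.png',cv2.resize(df[150:230,240:300]*255,(300,300)))
"
```

```text
L [0.517 0.006] [0.028 0.033 0.   ]
[430.38167509 216.43809875]
M [0.556 0.029] [0.028 0.023 0.   ]
[382.19011367 151.73232132]
R [0.58  0.015] [0.031 0.033 0.   ]
[413.23915169 113.46378906]
flatR [ 0.602 -0.001] [0.029 0.026 0.   ]
[448.79717323  77.90942771]
pull [[269.14743681 193.58137831]] [[252.46761699 195.25946098]]
```

View pics/df.png

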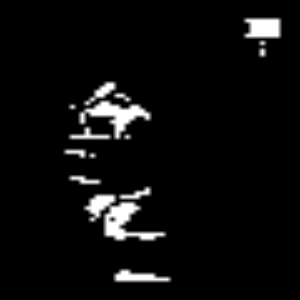

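```bash
python3 -c "
from h import *
a=load('scene0')['pixels'].astype(int);b=load('s16')['pixels'].astype(int)
df=np.abs(a-b).sum(2)>90
for n,(x,y) in dict(jar=(329,132),weight=(367,184),comb=(343,270),cup=(142,238),lid=(164,174)).items(): print(n,df[y-18:y+18,x-25:x+25].mean().round(3))
s=manip.read_state();print(s['t'],np.abs(s['joint_velocities']).max(),s['wrist_force'])
print(manip.sign_off())
"
```

```text
jar 0.004
weight 0.0
comb 0.0
cup 0.0
lid 0.073
19.35 0.017032295531283586 [ 0.23449947 -0.07693105  1.10863261]
the job is handed in; nothing more can be done
None
```

All three shogi pieces went over the flap's front edge and into the case, pushed only with the nearly shut fingertips. I handed the job in at about 19.4 s of the 72 s; sign-off reports no verdict.

- **Near piece:** it took three pushes. On its first heading it would have dropped close to the case's end wall, so I stopped and re-aimed it along the edge first.
- **Far piece:** it took two pushes. Partway through the first, the tip stood at z 77 mm with about 5 N upward force, as if riding on the piece. I backed off, lowered the tip and finished the push.

Last checks:

- **Pieces:** the flap is empty in the scene and top views. The wrist view shows three new pieces inside the case walls, at about (.517, .006), (.556, .029) and (.580, .015). The before/after difference of the top view changes at those same three spots. Their height was not measured; they look to lie on the layer, below the rim.
- **Case:** its rim is within about 3 mm of where it was measured at the start.
- **Other things:** weight, comb and cup show no image change, and the jar almost none (0.4% of pixels). The lid's window changed by 7%. I put that down to the arm's shadow, because the lid sits in the same place and the arm never came near it. I did not measure its position again.
- **Robot:** it was holding still about 0.2 m up, touching nothing, when I handed in.

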